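Guard down, catch off, press the brass bush home and hold it

TASK

A brass bush is started in the cup of a copper flange, ready under the ram of the hand-lever arbor press. Lower the press's clear guard gently onto its stops first, then flip back the red safety catch that locks the lever, then pull the lever all the way down so that the ram presses the bush fully home. Do not let go: finish with the gripper still holding the lever down at its stop so that the bush stays under pressure while its bond sets, the guard shut and the catch off, and leave the other things on the bench where they are.

Things in the scene. Friction and masses are not known exactly. Their poses are not given: they have to be found in the camera images.
- press: Blue bench arbor press, bolted down. Origin on the bench under it; x from its front (operator's side) to its back, y to its left, z up. Its frame, mm: foot x -150..110, y -65..65, z 0..30; head x -65..100, y -35..35, z 160..240; ram 25 square at x -35, y 0, up to z 279, with a 44 wide collar. Lever at y -115, catch at y -56, guard in front of the head, y -46..46.
- guard (a joint): Guard's hinge, rad: 0 = shut, its lower edge on the two rubber stops; 1.25 = raised. Starts at 0.85 to 1.2. Friction hinge: the guard (0.3 kg) stays at any angle where it is left; a push of 2 to 10 N down on the handle, along its arc, lowers it.
- guard_hinge (a point): Point on the guard's hinge line (horizontal, along the press's y axis), in the middle of the guard's width, at press frame (-72, 0, 222) mm.
- guard_handle (a point): Centre of the guard's handle: black bar, 15 mm thick, 70 mm long along the press's y, 34 mm off the clear sloping panel's outer face, free on top. It turns about the hinge line at a radius of 80 mm: shut, it is 75 mm to the front (-x) and 27 mm below the hinge, height 195 mm; at 1.2 rad, height about 282 mm. Below the panel (90 long, 86 wide, yellow edges) hangs a 104 mm skirt.
- catch (a joint): Hinge of the safety catch, rad: 0 = on, its steel nose in the notched collar of the lever's shaft, lever locked; 0.9 = off, flipped back to its stop; the nose is clear above about 0.4. Starts at 0. The tab moves to the back (press +x) as the value grows; 1 to 3 N on the tab flips it and it stays where it is left.
- catch_tab (a point): Middle of the catch's red thumb tab: a plate 7 mm thick, 24 wide (along the press's y), 48 long, standing up and leaning 24 degrees to the front while on. Then it is at press frame (21, -56, 276) mm, upper end at height 299. It swings about the catch's hinge line at a radius of 57 mm.
- catch_pivot (a point): Point on the catch's hinge line (along the press's y), at press frame (33, -56, 220) mm; the tab swings about it.
- lever (a joint): Turn of the lever and its shaft, rad: 0 = lever up (29 degrees above level), 1.0 = fully down at its stop (29 degrees below level). Locked near 0 (play 0.05) while the catch is on. A spring lifts it back to 0 when let go. Pulling down at the grip takes about 5 N at first, about 10 N from 0.6 to 0.95, where the ram (18 mm per rad) pushes the bush in.
- lever_grip (a point): Middle of the black grip on the lever, a steel bar 13 mm thick. The grip is 26 mm in diameter and 90 mm long, its middle 165 mm from the pivot line, to the front of it; the grip ends 210 mm from the pivot. Height about 279 mm with the lever up, 121 mm with it down. Free all round.
- lever_pivot (a point): Point on the lever's pivot line (along the press's y), in the lever's plane, at press frame (-5, -115, 200) mm.
- bush (a joint): How far the brass bush (33 mm in diameter) has been pressed into the copper cup on the press's anvil, m: 0 = standing 6 mm proud, 0.006 = home, flush with the rim. Moved only by the ram.
- copper_head_a: Bystander: copper box, 110 x 105 mm with round collars, 202 mm tall, origin under its centre.
- copper_head_b: Bystander: a second copper box like the first.
- grille_a: Bystander: brass grille 100 x 75 x 6 mm lying flat, origin under its centre.
- grille_b: Bystander: a second brass grille like the first.
- mallet: Bystander: hammer with a wooden handle and a black head, lying flat, its handle along its x.
- spray_can: Bystander: spray can, 66 mm in diameter, 200 mm tall, origin under its centre.
- bush_bin: Bystander: blue open bin of spare bushes, 140 x 100 x 60 mm, origin under its centre.

How it is judged:
By the outcome, as a careful person would: the job done as asked, in the order asked, and still so for the second after the job is handed in, while the arm keeps its last pose, push and grip.
It also fails if it takes over 59 s, if anything falls off the work surface, if the arm or the gripper's body presses on something with over 40 N, if the wrist force passes 120 N, or if a joint passes its speed limit or range.

ROBOT

A 6-joint arm with a two-finger parallel gripper is mounted at the origin on the work surface. World frame = base frame: x ahead of the robot, y to its left, z up, the work surface at z = 0. Lengths are in m, angles in degrees, forces in N, time in s.
With the tool pointing down it reaches from about 0.375 to 0.9 m from the base axis. Payload 3.1 kg.
Tool frame: the origin (TCP) lies at the very end of the fingers, on their centre line; the grasp point (between the pads) lies 19 mm behind it; z points along the fingers, x is the direction in which the jaws open and shut, and the axes are right-handed (so a half turn about z gives the same grasp; the last joint's range is limited). The gripper opens to 87 mm and grips with 3 to 60 N. Pads are 19 mm wide; open, the fingers measure 117 mm over their backs; the gripper's body (75 mm by 190 mm) begins 51 mm behind the grasp point.
Start: joints at [66.721, 30.224, 82.088, -0, 67.689, -10.227], TCP at [0.141, 0.609, 0.223] pointing down, gripper open.
Joint ranges: [-176.69, 176.69], [-43.24, 126.21], [12.49, 139.97], [-82, 262], [0, 151.66], [-163.58, 163.58]. Speed limits (degrees/s): [159.86, 159.86, 180, 180, 180, 180].

INTERFACE

Orientations are given as a 3x3 rotation matrix whose columns are the frame's x, y, z axes.
In Python, from rig import read_state, capture, bot gives the robot as it stands.
- The arm moves only by the shell command python3 -m crank 'ROWS' [OPENING]. ROWS is JSON, a list of rows, each a list of 2 entries, a list of its own where there are three numbers: the shift along the tool's x, y, z in cm, then the turn, a rotation vector about the tool's x, y, z in rad. In form: [[[dx, dy, dz], [wx, wy, wz]], ...]. A call has 1 to 12 rows; each row shifts and turns the commanded pose from where the row before left it, along the tool's axes as they then stand; what a row does not reach is not made up. A row lasts 1/10 s, in which the tool goes at most 50 mm and 8.59 degrees, less where a joint would pass 70% of its speed; a pose out of reach is approached as far as the arm can. A call with a gripper value outside its range is refused whole. OPENING is the closure, from -1 (fully open) to 1 (shut), set as the call begins (- or left out, the last holds). The fingers move at their own pace and stop on an object; the grip force is fixed at half the most. Time passes only in rows, so rows that do not move let the fingers close. It gives the time, the measured TCP pose, the force and the opening at its end, in the units of the state.
- read_state(): the state, without advancing time (a new reading comes with each control period).
- capture(name): name is "scene" or "side" or "wrist"; returns a dict with "pixels" (420x560x3 uint8, red, green, blue), "camera_matrix" (3x3 intrinsics, pixels), "R" (3x3) and "t" (3): a world point X has camera coordinates R X + t. Camera axes: x right, y down, z forward; pixel columns grow to the right and rows downward; lengths in m; the calibration is good to about 2 mm. A picture is of the moment at which its call begins. There is no depth.
- bot.hand_in(): hands the job in, once; it reports no verdict.
The state is a dict: "time_s": time; "joint_positions": joint angles; "qvel": joint speeds; "tau": joint torques, N m; "position": TCP position; "tcp_rot": TCP orientation; "force": force on the tool from outside, world axes, zero at the start; "moment": the same for the moment, N m; "opening": opening from 0.0 (shut) to 1.0 (fully open).
Only numpy, scipy, OpenCV 4.12 (cv2) and the standard library are available. Lean on these libraries where they do the work, as an engineer would, in place of code of your own. Each camera call takes 0.05 s, during which the arm holds its last target.

## Working session

There is one attempt and no reset: what is moved stays moved. The work goes in short steps, Python scripts to look and compute and a shell command to move; the robot and the scene stay as the last step left them, time stands still between calls to the robot, and variables do not carry over. Pictures are saved under pics/ and viewed, and the job is handed in when it is done.

```bash
mkdir -p pics; ls
python3 - <<'E'
from rig import read_state, capture, bot
import cv2
s=read_state(); print(s['time_s'],s['position'],s['tcp_rot'],s['force'],s['opening'])
for n in ("scene","side","wrist"):
    c=capture(n); cv2.imwrite(f'pics/{n}0.png',c['pixels'][:,:,::-1]); print(n,c['camera_matrix'],c['R'],c['t'])
E
```

```text
pics
0.0 [0.14084029 0.60818159 0.22157078] [[ 2.25825141e-01  9.74167501e-01 -8.28346036e-04]
 [ 9.74165561e-01 -2.25826373e-01 -1.97720742e-03]
 [-2.11319359e-03 -3.60443036e-04 -9.99997702e-01]] [-0.61225232  0.41121018  0.24323314] 0.9954786932602968
scene [[536.97964654   0.         278.91569655]
 [  0.         536.97964654 205.70280144]
 [  0.           0.           1.        ]] [[ 0.6848659   0.72858993  0.01074277]
 [ 0.62804846 -0.58275424 -0.51570595]
 [-0.36947777  0.3599364  -0.8566983 ]] [-0.40666806 -0.25784092  2.1117835 ]
side [[525.17246861   0.         269.84235046]
 [  0.         525.17246861 196.66008382]
 [  0.           0.           1.        ]] [[ 0.93166704 -0.36331185  0.00101889]
 [-0.24179517 -0.62214125 -0.74463102]
 [ 0.27116716  0.69350181 -0.66747554]] [-0.53323911  0.30400444  1.46451016]
wrist [[344.73501893   0.         280.112161  ]
 [  0.         344.73501893 207.35996234]
 [  0.           0.           1.        ]] [[ 0.22488144  0.97438456 -0.001752  ]
 [ 0.93540668 -0.21538143  0.28040182]
 [ 0.27284185 -0.06469599 -0.95988111]] [-0.62349427 -0.03368548  0.38998384]
```

View pics/scene0.png

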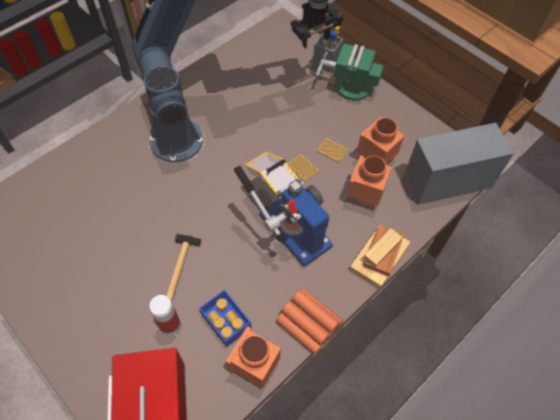

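View pics/side0.png

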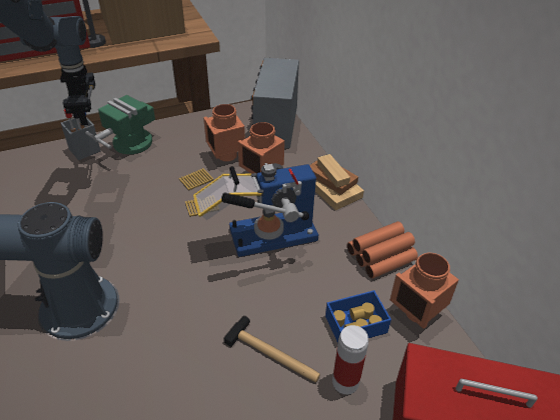

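View pics/wrist0.png

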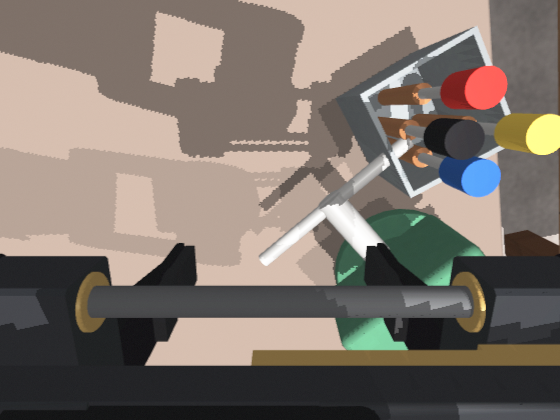

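Run:
```python
import cv2
a=cv2.imread('pics/scene0.png')[140:275,220:345]; cv2.imwrite('pics/sc_z.png',cv2.resize(a,None,fx=5,fy=4.4,interpolation=cv2.INTER_CUBIC) if 0 else cv2.resize(a,None,fx=4.4,fy=4.4,interpolation=cv2.INTER_CUBIC))
a=cv2.imread('pics/side0.png')[150:270,180:330]; cv2.imwrite('pics/si_z.png',cv2.resize(a,None,fx=5,fy=5,interpolation=cv2.INTER_CUBIC))
```

```text
(no output)
```

View pics/sc_z.png

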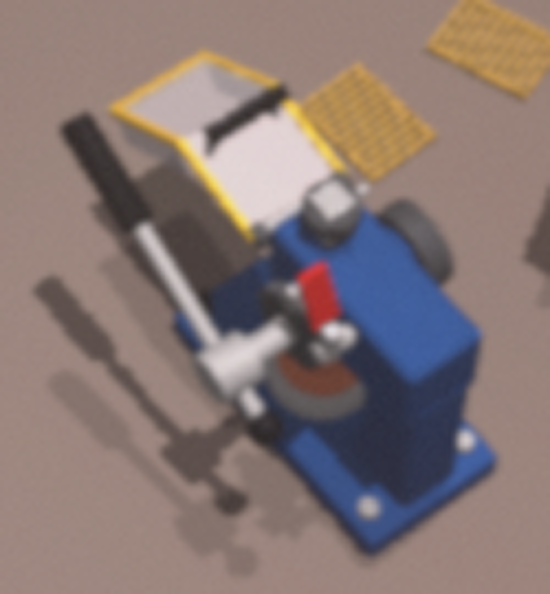

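View pics/si_z.png

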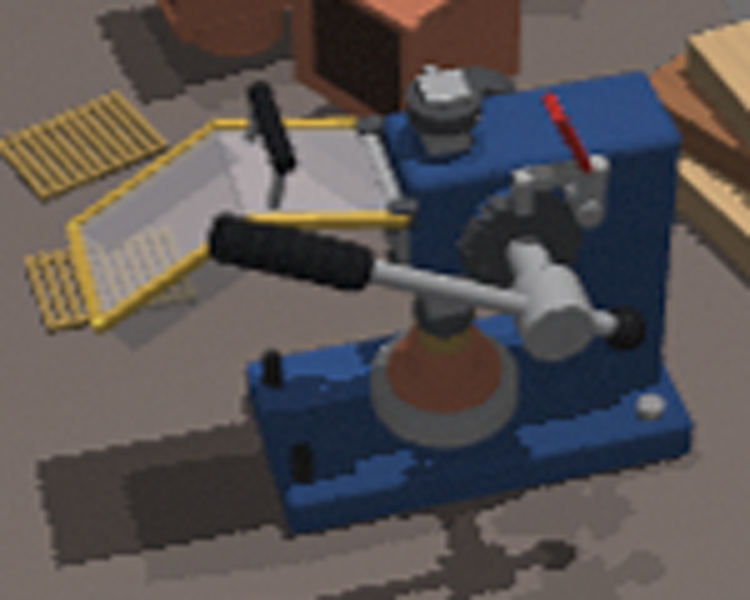

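```bash
cat > fit.py <<'E'
import numpy as np, cv2, pickle
from rig import capture
from scipy.optimize import least_squares
from math import sin,cos
C={}
for n in("scene","side"):
    c=capture(n);C[n]=(c['camera_matrix'],c['R'],c['t'])
def proj(n,X):
    K,R,t=C[n];p=K@(R@X+t);return p[:2]/p[2]
L=.506
def lev(r):return (-5-r*cos(L),-115,200+r*sin(L))
def hd(g,y):return (-72-80*cos(g-.346),y,222+80*sin(g-.346))
O=[("scene",lev(210),(77,123)),("scene",(100,-35,240),(415,380)),("scene",(100,35,240),(478,335)),("scene",(110,-65,30),(372,542)),("scene",(110,65,30),(495,460)),("scene",(11,-56,298),(318,265)),
("scene",-35,(210,138)),("scene",35,(283,93)),
("side",lev(210),(228,238)),("side",(100,-35,240),(674,143)),("side",(100,35,240),(640,75)),("side",(-65,-35,240),(400,178)),("side",(-150,-65,30),(290,493)),("side",(-150,65,30),(250,370)),("side",(110,-65,30),(690,430)),("side",(11,-56,298),(552,100)),("side",35,(262,88)),("side",-35,(287,168))]
def W(p,v):
    x,y,th=p[:3];v=np.array(v)/1e3
    return np.array([x+cos(th)*v[0]-sin(th)*v[1],y+sin(th)*v[0]+cos(th)*v[1],v[2]])
def res(p):
    r=[]
    for n,v,z in O:
        if not isinstance(v,tuple): v=hd(p[3],v)
        z=np.array(z)/4.4+[220,140] if n=="scene" else np.array(z)/5+[180,150]
        r.append(proj(n,W(p,v))-z)
    return np.ravel(r)
best=min((least_squares(res,[.5,0,th,1],loss='soft_l1') for th in np.arange(-3,3.2,.8)),key=lambda s:s.cost)
print(best.x,np.degrees(best.x[2]));print(res(best.x).reshape(-1,2).round(1).tolist())
p=best.x
np.save('pose.npy',p)
for k,v in dict(handle=hd(p[3],0),hinge=(-72,0,222),hshut=(-147,0,195),tab=(21,-56,276),grip=lev(165),pivot=(-5,-115,200)).items(): print(k,W(p,v).round(4))
E
python3 fit.py
```

```text
[ 0.62951902  0.05934278 -0.09472978  0.98550258] -5.42761635694296
[[-1.9, -1.0], [-1.4, 0.7], [1.6, -1.1], [-0.7, 0.7], [0.6, -1.6], [-2.3, 0.8], [-1.5, -0.3], [-0.8, -0.9], [-1.5, -1.6], [2.9, -2.6], [1.7, -3.5], [2.4, 0.6], [0.3, 1.8], [-1.1, -2.8], [1.8, -2.6], [0.6, 0.0], [-0.7, -0.4], [-0.1, -1.0]]
handle [0.4939 0.0722 0.2697]
hinge [0.5578 0.0662 0.222 ]
hshut [0.4832 0.0732 0.195 ]
tab [0.6451 0.0016 0.276 ]
grip [ 0.47  -0.041  0.28 ]
pivot [ 0.6137 -0.0547  0.2   ]
```

```bash
python3 -m crank '[[[0,0,-4],[0,0,0]],[[0,0,-4],[0,0,0]],[[-3,2.6,-4],[0,0,0]],[[-3,2.6,-4],[0,0,0]],[[-3,2.6,-4],[0,0,0]],[[-3,2.6,0],[0,0,0]],[[-3,2.6,0],[0,0,0]],[[-3,2.6,0],[0,0,0]],[[-3,2.6,0],[0,0,0]],[[-3,2.6,0],[0,0,0]],[[-3,2.6,0],[0,0,0]]]' 1
python3 -m crank '[[[-3,2.6,0],[0,0,0]],[[-3,2.6,0],[0,0,0]],[[-3,2.6,0],[0,0,0]],[[-3,2.6,0],[0,0,0]],[[-3,2.6,0],[0,0,-0.067]],[[-2,2,0],[0,0,-0.067]],[[0,0,0],[0,0,0]],[[0,0,0],[0,0,0]]]'
python3 - <<'E'
from rig import read_state, capture, bot
import cv2
s=read_state(); print(s['time_s'],s['position'],s['tcp_rot'].round(4),s['force'],s['opening'],s['joint_positions'])
c=capture('wrist'); cv2.imwrite('pics/w1.png',c['pixels'][:,:,::-1])
E
```

```text
time_s: 1.35
position: [0.3021, 0.3033, 0.4091]
tcp_rot: [[0.225, 0.974, 0.0], [0.974, -0.225, 0.0], [0.0, 0.0, -1.0]]
force: [0.5, -0.4, -0.2]
opening: 0.085
time_s: 2.15
position: [0.4109, 0.1062, 0.4088]
tcp_rot: [[0.096, 0.995, -0.001], [0.995, -0.096, 0.001], [0.0, -0.001, -1.0]]
force: [-0.0, 1.2, 0.4]
opening: 0.006
2.15 [0.41093282 0.10615733 0.40878346] [[ 9.600e-02  9.954e-01 -1.000e-03]
 [ 9.954e-01 -9.600e-02  6.000e-04]
 [ 5.000e-04 -1.100e-03 -1.000e+00]] [-0.02512684  1.21790023  0.39531504] 0.005767731272421288 [-6.99718975e-01  2.86914601e+00  9.20424275e+01  3.15804537e-02
  8.51483161e+01 -8.51937031e+01]
```

View pics/w1.png

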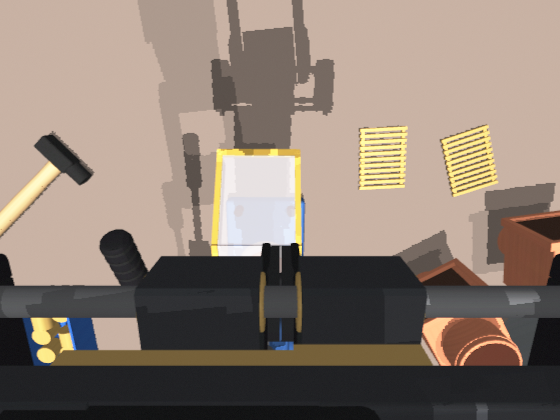

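```bash
python3 -m crank '[[[0,0,0],[0,0,0.1496]],[[0,0,0],[0,0,0.1496]],[[0,0,0],[0,0,0.1496]],[[0,0,0],[0,0,0.1496]],[[0,0,0],[0,0,0.1496]],[[0,0,0],[0,0,0.1496]],[[0,0,0],[0,0,0.1496]],[[0,0,0],[0,0,0.1496]],[[0,0,0],[0,0,0.1496]],[[0,0,0],[0,0,0.1496]],[[0,0,0],[0,0,0.1496]]]'
python3 -m crank '[[[0,0,0],[0,0,0.1496]],[[0,0,0],[0,0,0.1496]],[[0,0,0],[0,0,0.1496]],[[0,0,0],[0,0,0.1496]],[[0,0,0],[0,0,0.1496]],[[0,0,0],[0,0,0.1496]],[[0,0,0],[0,0,0.1496]],[[0,0,0],[0,0,0.1496]],[[0,0,0],[0,0,0.1496]],[[0,0,0],[0,0,0.1496]],[[0,0,0],[0,0,0]],[[0,0,0],[0,0,0]]]'
python3 - <<'E'
from rig import read_state, capture, bot
import cv2,pickle
s=read_state(); print(s['time_s'],s['position'],s['tcp_rot'].round(4),s['joint_positions'])
c=capture('wrist'); cv2.imwrite('pics/w2.png',c['pixels'][:,:,::-1]);pickle.dump({k:c[k] for k in('camera_matrix','R','t')},open('w2.pkl','wb'))
print(-c['R'].T@c['t'])
E
```

```text
time_s: 3.3
position: [0.4101, 0.1078, 0.4091]
tcp_rot: [[0.985, -0.172, -0.0], [-0.172, -0.985, 0.0], [-0.0, -0.0, -1.0]]
force: [0.6, 0.8, -0.1]
opening: 0.009
time_s: 4.5
position: [0.4105, 0.1073, 0.4091]
tcp_rot: [[-0.089, -0.996, -0.0], [-0.996, 0.089, 0.0], [-0.0, 0.0, -1.0]]
force: [0.4, -0.7, -0.5]
opening: 0.007
4.5 [0.41049357 0.10730768 0.40906244] [[-8.90e-02 -9.96e-01 -1.00e-04]
 [-9.96e-01  8.90e-02  2.00e-04]
 [-2.00e-04  1.00e-04 -1.00e+00]] [-5.25768646e-01  2.82049492e+00  9.20527746e+01  1.31701623e-02
  8.51329441e+01  9.45814093e+01]
[0.48680607 0.0999359  0.57007513]
```

View pics/w2.png

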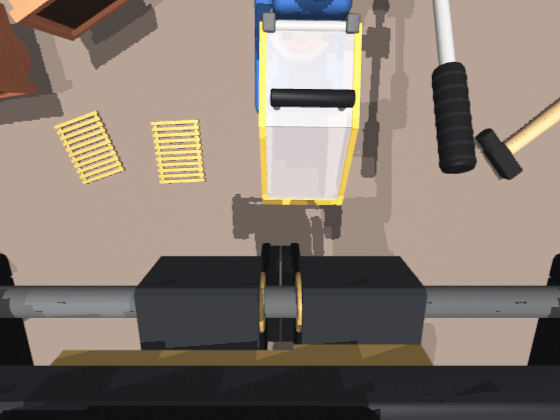

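```bash
cat > fit2.py <<'E'
exec(open('fit.py').read().split("best=")[0])
w=pickle.load(open('w2.pkl','rb'));C['wrist']=(w['camera_matrix'],w['R'],w['t'])
O2=[(35,(271,97)),(-35,(354.5,99)),(lev(210),(457,164)),(lev(120),(449,69))]
def res2(p):
    r=[]
    for v,z in O2:
        if not isinstance(v,tuple): v=hd(p[3],v)
        r.append(proj('wrist',W(p,v))-z)
    return np.ravel(r)
f=lambda p:np.r_[res(p)*.5,res2(p)]
b=least_squares(f,[.63,.06,-.095,.98],loss='soft_l1');p=b.x
print(p);print(res(p).reshape(-1,2).round(1).tolist());print(res2(p).reshape(-1,2).round(1).tolist())
np.save('pose.npy',p)
for k,v in dict(handle=hd(p[3],0),hl=hd(p[3],20),hinge=(-72,0,222),hshut=(-147,20,195),tab=(21,-56,276),grip=lev(165),pivot=(-5,-115,200)).items(): print(k,W(p,v).round(4))
print(proj('wrist',W(p,(-72,0,222))))
E
python3 fit2.py
```

```text
[ 0.62791751  0.05766046 -0.11092959  0.95750437]
[[-2.2, -1.8], [-2.7, 0.9], [0.6, -0.7], [-2.0, 0.8], [-0.3, -1.1], [-3.3, 0.6], [-2.0, -0.7], [-1.2, -1.1], [-2.9, -1.7], [2.6, -1.8], [1.8, -2.7], [1.8, 0.9], [-0.5, 1.8], [-1.2, -2.9], [1.5, -1.6], [-0.0, 0.6], [-1.5, 0.2], [-1.3, -0.4]]
[[-0.8, -0.2], [-0.6, -0.2], [2.1, 4.7], [0.0, -1.9]]
handle [0.4913 0.0729 0.2679]
hl [0.4935 0.0928 0.2679]
hinge [0.5564 0.0656 0.222 ]
hshut [0.484  0.0938 0.195 ]
tab [ 6.426e-01 -3.000e-04  2.760e-01]
grip [ 0.4668 -0.0401  0.28  ]
pivot [ 0.6102 -0.0561  0.2   ]
[311.0878525   23.51490818]
```

```bash
python3 -m crank '[[[0.2,-2.1,1],[0,0,0]],[[0.2,-2.1,2],[0,0,0]],[[0.2,-2.1,2.5],[0,0,0]],[[0.1,-2.1,2.5],[0,0,0]],[[0,0,2],[0,0,0]],[[0,0,1.3],[0,0,0]],[[0,0,0],[0,0,0]],[[0,0,0],[0,0,0]]]'
python3 - <<'E'
from rig import read_state, capture, bot
import cv2,pickle
c=capture('wrist'); cv2.imwrite('pics/w3.png',c['pixels'][:,:,::-1])
c=capture('side'); cv2.imwrite('pics/s3.png',cv2.resize(c['pixels'][130:280,160:340,::-1],None,fx=4,fy=4,interpolation=2))
E
```

```text
time_s: 5.45
position: [0.4943, 0.0916, 0.2962]
tcp_rot: [[-0.093, -0.996, 0.0], [-0.996, 0.093, 0.0], [-0.0, -0.0, -1.0]]
force: [0.7, -0.4, 1.6]
opening: 0.004
```

View pics/w3.png

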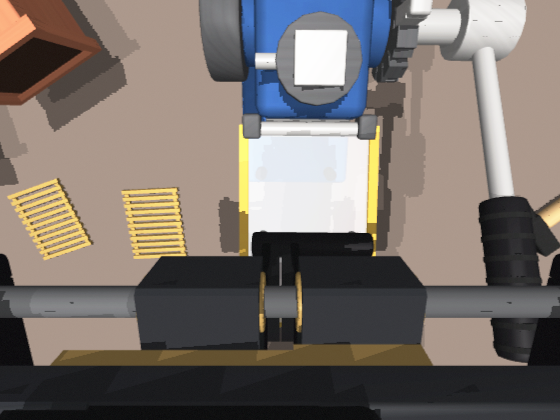

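View pics/s3.png

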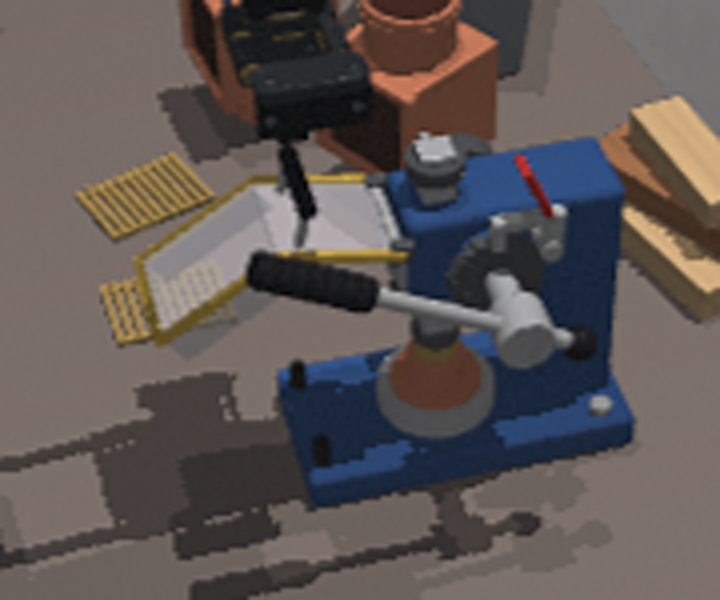

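```bash
python3 -m crank '[[[0,0,0.7],[0,0,0]],[[0,0,0.6],[0,0,0]],[[0,0,0.4],[0,0,0]],[[0,0.1,0.3],[0,0,0]],[[0,0.2,0.3],[0,0,0]],[[0,0.2,0.3],[0,0,0]],[[0,0.2,0.3],[0,0,0]]]'
python3 -m crank '[[[0,0.15,0.3],[0,0,0]],[[0,0.15,0.3],[0,0,0]],[[0,0.15,0.3],[0,0,0]],[[0,0.1,0.3],[0,0,0]],[[0,0.1,0.3],[0,0,0]],[[0,0.1,0.3],[0,0,0]]]'
python3 - <<'E'
from rig import read_state, capture, bot
import cv2,pickle
c=capture('wrist'); cv2.imwrite('pics/w4.png',c['pixels'][:,:,::-1])
c=capture('side'); cv2.imwrite('pics/s4.png',cv2.resize(c['pixels'][130:280,160:340,::-1],None,fx=4,fy=4,interpolation=2))
E
```

```text
time_s: 6.25
position: [0.4862, 0.0924, 0.2677]
tcp_rot: [[-0.093, -0.996, -0.001], [-0.996, 0.093, 0.0], [0.0, 0.001, -1.0]]
force: [-3.7, -0.2, 7.0]
opening: 0.005
time_s: 6.85
position: [0.4772, 0.0933, 0.2491]
tcp_rot: [[-0.093, -0.996, -0.005], [-0.996, 0.093, 0.0], [0.0, 0.005, -1.0]]
force: [-5.7, -0.4, 5.5]
opening: 0.003
```

View pics/w4.png

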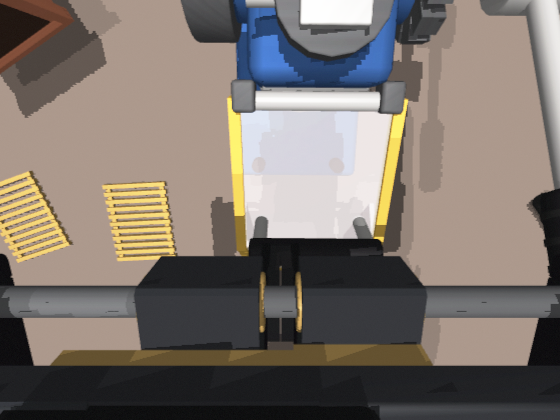

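View pics/s4.png

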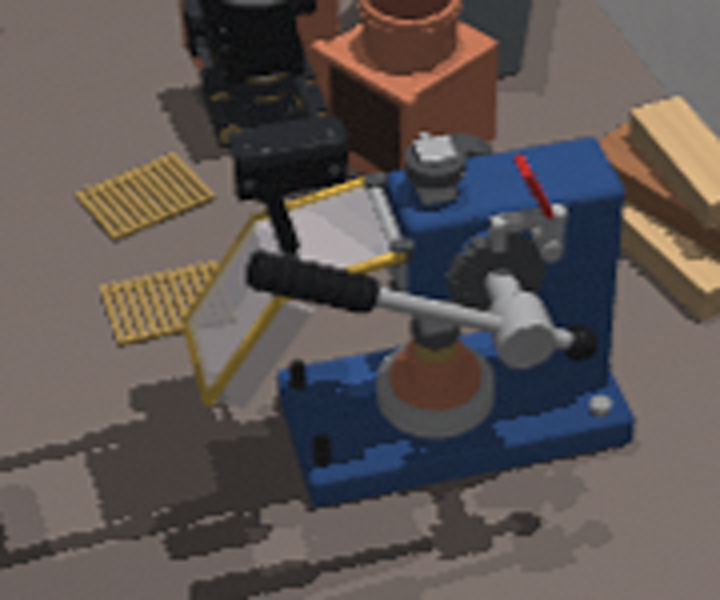

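```bash
python3 -m crank '[[[0,0,0.3],[0,0,0]],[[0,0,0.3],[0,0,0]],[[0,0,0.3],[0,0,0]],[[0,0,0.3],[0,0,0]],[[0,0,0.3],[0,0,0]],[[0,0,0.3],[0,0,0]],[[0,0,0.3],[0,0,0]],[[0,0,0.3],[0,0,0]],[[0,-0.05,0.3],[0,0,0]],[[0,-0.05,0.3],[0,0,0]],[[0,-0.05,0.3],[0,0,0]]]'
python3 -m crank '[[[0,-0.05,0.2],[0,0,0]],[[0,-0.05,0.2],[0,0,0]],[[0,-0.05,0.1],[0,0,0]],[[0,-0.05,0.1],[0,0,0]]]'
```

```text
time_s: 8.05
position: [0.4809, 0.0928, 0.2159]
tcp_rot: [[-0.094, -0.996, -0.001], [-0.996, 0.094, 0.0], [0.0, 0.001, -1.0]]
force: [-3.7, 0.5, 4.5]
opening: 0.005
time_s: 8.45
position: [0.4831, 0.0926, 0.2099]
tcp_rot: [[-0.094, -0.996, -0.0], [-0.996, 0.094, -0.0], [0.0, 0.0, -1.0]]
force: [-3.5, -0.4, 4.4]
opening: 0.008
```

```bash
python3 -m crank '[[[0,-0.05,0.1],[0,0,0]],[[0,-0.05,0.1],[0,0,0]],[[0,-0.05,0.1],[0,0,0]],[[0,0,0.1],[0,0,0]]]'
python3 -m crank '[[[0,-0.05,0.1],[0,0,0]],[[0,0,0.1],[0,0,0]]]'
python3 -m crank '[[[0,-0.05,0.1],[0,0,0]],[[0,0,0],[0,0,0]]]'
python3 - <<'E'
from rig import read_state, capture, bot
import cv2,pickle
c=capture('side'); cv2.imwrite('pics/s5.png',cv2.resize(c['pixels'][130:280,160:340,::-1],None,fx=4,fy=4,interpolation=2))
E
```

```text
time_s: 8.85
position: [0.4849, 0.0924, 0.206]
tcp_rot: [[-0.094, -0.996, 0.001], [-0.996, 0.094, -0.0], [0.0, -0.001, -1.0]]
force: [-3.1, -0.1, 5.2]
opening: 0.004
time_s: 9.05
position: [0.4854, 0.0924, 0.204]
tcp_rot: [[-0.094, -0.996, 0.001], [-0.996, 0.094, -0.0], [0.0, -0.001, -1.0]]
force: [-2.7, -0.4, 4.7]
opening: 0.007
time_s: 9.25
position: [0.4857, 0.0924, 0.2029]
tcp_rot: [[-0.094, -0.996, -0.0], [-0.996, 0.094, -0.0], [0.0, 0.0, -1.0]]
force: [-2.8, -1.0, 3.4]
opening: 0.005
```

View pics/s5.png

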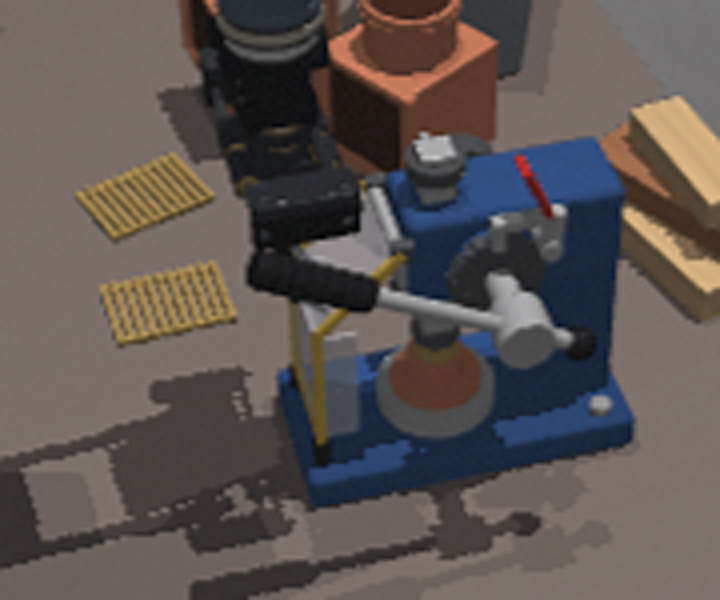

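Nearly on the stops (skirt edge at about (320,445)). Creep down until the force rises.

```bash
python3 -m crank '[[[0,0,0.1],[0,0,0]],[[0,0,0],[0,0,0]]]'
python3 -m crank '[[[0,0,0.1],[0,0,0]],[[0,0,0],[0,0,0]]]'
python3 -m crank '[[[0,0,0.1],[0,0,0]],[[0,0,0],[0,0,0]]]'
```

```text
time_s: 9.5
position: [0.486, 0.0923, 0.2027]
tcp_rot: [[-0.094, -0.996, 0.001], [-0.996, 0.094, -0.0], [0.0, -0.001, -1.0]]
force: [-4.1, 1.5, 8.8]
opening: 0.006
time_s: 9.7
position: [0.486, 0.0924, 0.2026]
tcp_rot: [[-0.093, -0.996, 0.001], [-0.996, 0.093, -0.0], [0.0, -0.001, -1.0]]
force: [-6.0, -0.5, 15.2]
opening: -0.001
time_s: 9.9
position: [0.486, 0.0923, 0.2024]
tcp_rot: [[-0.093, -0.996, 0.002], [-0.996, 0.093, -0.0], [0.0, -0.002, -1.0]]
force: [-7.2, -0.1, 21.0]
opening: 0.005
```

```bash
python3 -m crank '[[[0,0,-0.3],[0,0,0]],[[0,0,-2],[0,0,0]],[[0,0,-4],[0,0,0]],[[0,0,-4],[0,0,0]],[[0,0,-4],[0,0,0]],[[0,0,-1.5],[0,0,0]],[[0,0,0],[0,0,0]]]'
cat > rel.py <<'E'
import sys;from rig import *
import numpy as np
p=np.load('pose.npy');c,s=np.cos(p[2]),np.sin(p[2])
def W(v):
    return np.array([p[0]+c*v[0]-s*v[1],p[1]+s*v[0]+c*v[1],v[2]])
if len(sys.argv)>3:
    st=read_state();t=W(np.array(sys.argv[1:4],float)/1e3)
    print('target',t.round(4),'tool cm',(st['tcp_rot'].T@(t-st['position'])*100).round(2),st['position'].round(4))
E
python3 rel.py -14 -56 280
```

```text
time_s: 10.6
position: [0.4886, 0.0922, 0.3608]
tcp_rot: [[-0.094, -0.996, 0.01], [-0.996, 0.094, -0.0], [-0.001, -0.01, -1.0]]
force: [1.3, 0.8, -0.1]
opening: 0.01
target [0.6078 0.0036 0.28  ] tool cm [  7.72 -12.62   8.2 ] [0.4886 0.0922 0.3608]
```

```bash
python3 -m crank '[[[1.54,-2.5,0],[0,0,0]],[[1.54,-2.5,0],[0,0,0]],[[1.54,-2.5,0],[0,0,0]],[[1.54,-2.5,0],[0,0,0]],[[1.54,-2.5,0],[0,0,0]],[[0,0,0],[0,0,0]],[[0,0,0],[0,0,0]]]'
python3 rel.py -14 -56 280
python3 - <<'E'
from rig import *
import cv2,pickle,sys
sys.argv=['']
from rel import W
import numpy as np
c=capture('wrist'); cv2.imwrite('pics/w6.png',c['pixels'][:,:,::-1])
for v in [(11,-56,298),(21,-56,276),(33,-56,220),(11,-44,298),(11,-68,298)]:
    q=c['camera_matrix']@(c['R']@W(np.array(v)/1e3)+c['t']);print(v,(q[:2]/q[2]).round())
c=capture('side'); cv2.imwrite('pics/s6.png',cv2.resize(c['pixels'][130:280,160:340,::-1],None,fx=4,fy=4,interpolation=2))
E
```

```text
time_s: 11.3
position: [0.6026, 0.0037, 0.3555]
tcp_rot: [[-0.095, -0.996, -0.003], [-0.996, 0.095, 0.001], [-0.001, 0.003, -1.0]]
force: [-0.6, -0.1, -0.0]
opening: 0.006
target [0.6078 0.0036 0.28  ] tool cm [-0.03 -0.54  7.55] [0.6026 0.0037 0.3555]
(11, -56, 298) [280. 181.]
(21, -56, 276) [280. 160.]
(33, -56, 220) [280. 136.]
(11, -44, 298) [261. 181.]
(11, -68, 298) [298. 181.]
```

View pics/w6.png

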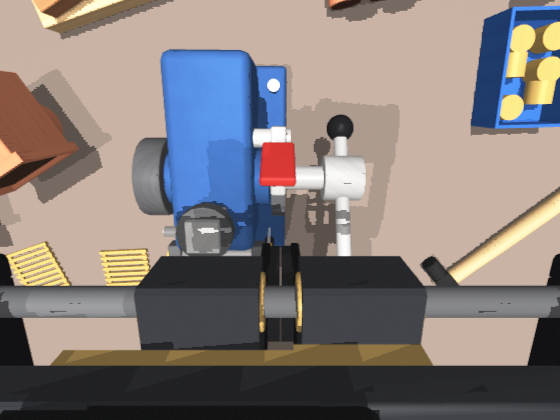

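View pics/s6.png

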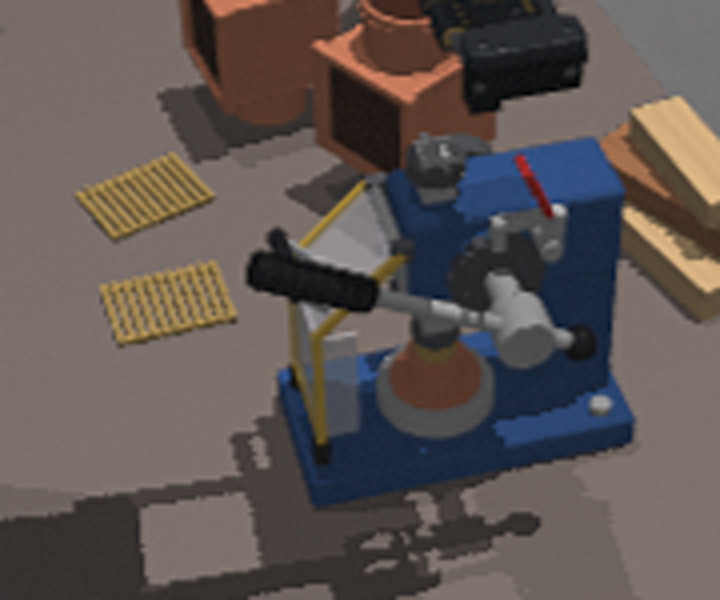

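```bash
python3 -m crank '[[[0,0,2],[0,0,0]],[[0,0,3],[0,0,0]],[[0,0,2],[0,0,0]],[[0,0,1],[0,0,0]],[[0,0,0],[0,0,0]]]'
python3 -m crank '[[[0,-0.5,0],[0,0,0]],[[0,-0.5,0],[0,0,0]],[[0,-0.5,0],[0,0,0]],[[0,-0.5,0],[0,0,0]],[[0,-0.5,0],[0,0,0]],[[0,-0.5,0],[0,0,0]],[[0,-0.5,0],[0,0,0]],[[0,-0.5,0],[0,0,0]]]'
python3 -m crank '[[[0,-0.5,0],[0,0,0]],[[0,-0.5,0],[0,0,0]],[[0,-0.5,0],[0,0,0]],[[0,-0.5,0],[0,0,0]],[[0,-0.3,0],[0,0,0]]]'
python3 rel.py 59 -56 275
```

```text
time_s: 11.9
position: [0.6015, 0.0048, 0.2767]
tcp_rot: [[-0.093, -0.996, -0.003], [-0.996, 0.093, 0.001], [-0.0, 0.003, -1.0]]
force: [0.5, -0.3, -0.9]
opening: 0.005
time_s: 12.7
position: [0.6433, 0.0002, 0.2781]
tcp_rot: [[-0.094, -0.996, 0.001], [-0.996, 0.094, -0.0], [-0.0, -0.001, -1.0]]
force: [-1.3, -0.2, 0.7]
opening: 0.007
time_s: 13.2
position: [0.6661, -0.0019, 0.2777]
tcp_rot: [[-0.094, -0.996, -0.0], [-0.996, 0.094, 0.0], [-0.0, 0.0, -1.0]]
force: [-1.5, 0.4, 0.5]
opening: 0.003
target [ 0.6804 -0.0045  0.275 ] tool cm [ 0.12 -1.45  0.27] [ 0.6661 -0.0019  0.2777]
```

```bash
python3 -m crank '[[[0,-0.3,0.1],[0,0,0]],[[0,-0.3,0.1],[0,0,0]],[[0,-0.3,0],[0,0,0]],[[0,-0.2,0],[0,0,0]]]'
python3 -m crank '[[[0,-0.2,0],[0,0,0]],[[0,-0.2,0],[0,0,0]]]'
python3 -m crank '[[[0,-0.2,0],[0,0,0]],[[0,-0.2,0],[0,0,0]]]'
```

```text
time_s: 13.6
position: [0.6769, -0.0029, 0.2761]
tcp_rot: [[-0.094, -0.996, 0.0], [-0.996, 0.094, -0.0], [-0.0, -0.0, -1.0]]
force: [-0.3, -0.5, -0.1]
opening: 0.001
time_s: 13.8
position: [0.6808, -0.0033, 0.2762]
tcp_rot: [[-0.094, -0.996, 0.0], [-0.996, 0.094, -0.0], [0.0, -0.0, -1.0]]
force: [-0.8, 0.1, 0.1]
opening: 0.006
time_s: 14.0
position: [0.682, -0.0034, 0.2758]
tcp_rot: [[-0.094, -0.996, -0.007], [-0.996, 0.093, 0.001], [0.0, 0.007, -1.0]]
force: [-9.6, 0.2, 4.0]
opening: 0.005
```

```bash
python3 -m crank '[[[0,0.3,0],[0,0,0]],[[0,2,-1],[0,0,0]],[[0,1,-4],[0,0,0]],[[0,0,-4],[0,0,0]],[[0,0,-4],[0,0,0]],[[0,0,0],[0,0,0]]]' -1
cat > grasp.py <<'E'
import sys
from rel import W
from rig import *
import numpy as np
from scipy.spatial.transform import Rotation as Ro
p=np.load('pose.npy');P=Ro.from_euler('z',p[2]).as_matrix()
def frame(lv,phi=35,delta=0):
    a=np.radians(29)-lv; e=a-np.radians(delta); f=np.radians(phi)
    d=np.array([-np.sin(e),0,-np.cos(e)]);y=np.array([0,1.,0])
    z=np.cos(f)*d+np.sin(f)*y; x=-np.cos(f)*y+np.sin(f)*d
    return P@np.c_[x,np.cross(z,x),z]
def grip(lv,r=165):
    a=np.radians(29)-lv; return W(np.array([-.005-r/1e3*np.cos(a),-.115,.2+r/1e3*np.sin(a)]))
def delta(pos,R):
    s=read_state();T=s['tcp_rot'];
    print('shift cm (tool)',(T.T@(pos-s['position'])*100).round(2),'rotvec',Ro.from_matrix(T.T@R).as_rotvec().round(4),'pos',s['position'].round(4),'J',s['joint_positions'].round(1),'F',s['force'].round(1),'t',s['time_s'])
if __name__=='__main__':
    back,lv,r=map(float,sys.argv[1:4]); R=frame(lv)
    up=float(sys.argv[4]) if len(sys.argv)>4 else 0
    delta(grip(lv,r)+R[:,2]*(.018-back/1e3)+np.array([0,0,up/1e3]),R)
E
sed -i 's/^if len(sys.argv)>3:/if __name__=="__main__":/' rel.py
python3 grasp.py 90 0 165 50
python3 - <<'E'
from rig import *
import cv2
c=capture('side'); cv2.imwrite('pics/s7.png',cv2.resize(c['pixels'][130:280,160:340,::-1],None,fx=4,fy=4,interpolation=2))
E
```

```text
time_s: 14.6
position: [0.6554, -0.0011, 0.4145]
tcp_rot: [[-0.094, -0.995, 0.018], [-0.996, 0.093, -0.003], [0.001, -0.018, -1.0]]
force: [0.4, 0.3, -0.2]
opening: 0.466
shift cm (tool) [ 9.82 15.69  3.02] rotvec [-0.5028 -0.6021  0.1763] pos [ 0.6554 -0.0011  0.4145] J [-9.9 24.4 62.1  0.  92.5 85.5] F [ 0.4  0.3 -0.2] t 14.6
```

View pics/s7.png

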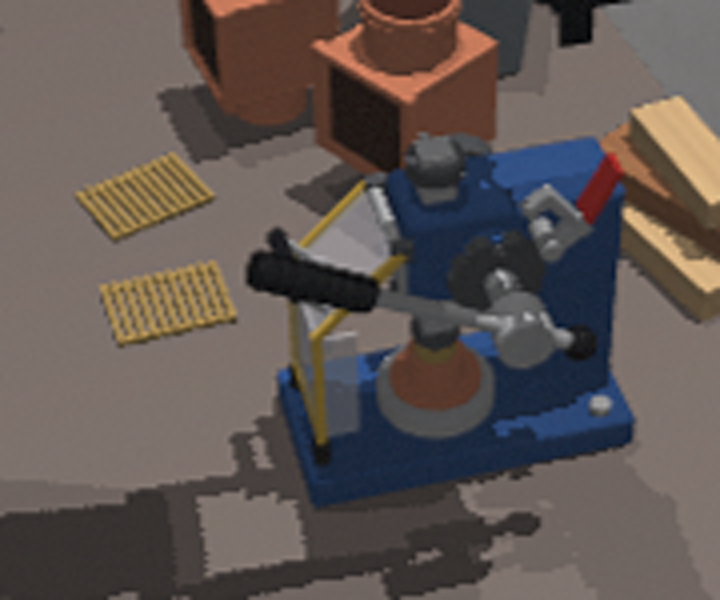

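```bash
python3 -m crank '[[[1.64,2.6,0],[0,0,0]],[[1.64,2.6,0],[0,0,0]],[[1.64,2.6,0],[0,0,0]],[[1.64,2.6,0],[0,0,0]],[[1.64,2.6,0],[0,0,0]],[[1.64,2.6,0],[0,0,0]],[[0,0,0],[-0.084,-0.1,0.029]],[[0,0,0],[-0.084,-0.1,0.029]],[[0,0,0],[-0.084,-0.1,0.029]],[[0,0,0],[-0.084,-0.1,0.029]],[[0,0,0],[-0.084,-0.1,0.029]],[[0,0,0],[-0.084,-0.1,0.029]]]'
python3 -m crank '[[[0,0,0],[0,0,0]],[[0,0,0],[0,0,0]]]'
python3 grasp.py 90 0 165
python3 - <<'E'
from rig import *
import cv2
from grasp import *
c=capture('wrist'); cv2.imwrite('pics/w8.png',c['pixels'][:,:,::-1])
for r in(120,165,210):
    q=c['camera_matrix']@(c['R']@grip(0,r)+c['t']);print(r,(q[:2]/q[2]).round())
c=capture('side'); cv2.imwrite('pics/s8.png',c['pixels'][:,:,::-1])
E
```

```text
time_s: 15.85
position: [0.4877, -0.0845, 0.4051]
tcp_rot: [[-0.377, -0.859, -0.346], [-0.781, 0.094, 0.618], [-0.498, 0.503, -0.706]]
force: [1.0, -0.6, 0.1]
opening: 0.997
time_s: 16.05
position: [0.4872, -0.0842, 0.4047]
tcp_rot: [[-0.375, -0.86, -0.346], [-0.784, 0.094, 0.614], [-0.496, 0.502, -0.709]]
force: [-0.5, -0.2, 1.2]
opening: 1.0
shift cm (tool) [ 3.5  -3.96  5.06] rotvec [ 0.0168 -0.0018 -0.0097] pos [ 0.4872 -0.0842  0.4047] J [-34.4  27.7  71.2  21.3 121.   75.9] F [-0.5 -0.2  1.2] t 16.05
120 [323.  95.]
165 [321. 153.]
210 [320. 205.]
```

View pics/w8.png

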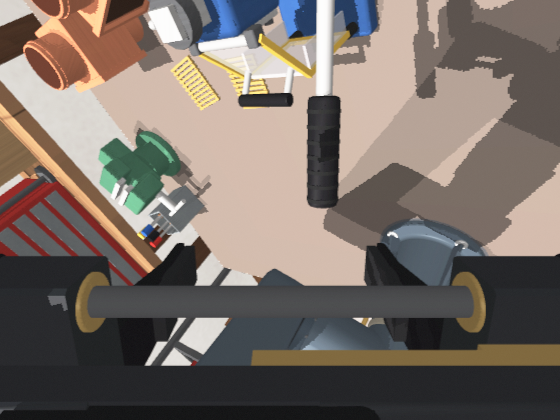

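View pics/s8.png

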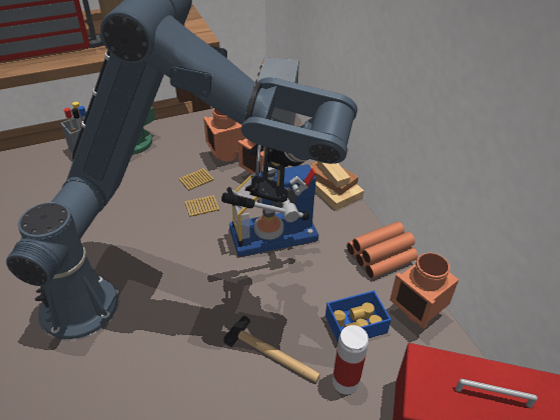

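```bash
python3 -m crank '[[[1.2,-1.3,0],[0.017,-0.002,-0.01]],[[1.2,-1.3,0],[0,0,0]],[[1.1,-1.4,0],[0,0,0]],[[0,0,2],[0,0,0]],[[0,0,2.5],[0,0,0]],[[0,0,2.5],[0,0,0]],[[0,0,1],[0,0,0]],[[0,0,0],[0,0,0]],[[0,0,0],[0,0,0]]]'
python3 grasp.py 0 0 165
python3 - <<'E'
from rig import *
import cv2
c=capture('wrist'); cv2.imwrite('pics/w9.png',c['pixels'][:,:,::-1])
E
```

```text
time_s: 17.05
position: [0.4833, -0.0668, 0.3117]
tcp_rot: [[-0.366, -0.87, -0.33], [-0.784, 0.097, 0.614], [-0.502, 0.483, -0.717]]
force: [-0.0, -0.2, 0.1]
opening: 0.996
shift cm (tool) [0.1  0.16 6.26] rotvec [-0.0017 -0.0002  0.0014] pos [ 0.4833 -0.0668  0.3117] J [-33.6  31.   80.1  20.3 108.4  71.5] F [-0.  -0.2  0.1] t 17.05
```

View pics/w9.png

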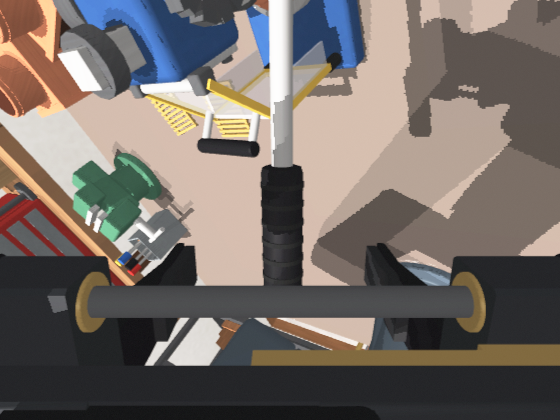

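```bash
python3 -m crank '[[[0.1,0.1,2],[0,0,0]],[[0,0,2],[0,0,0]],[[0,0,1.4],[0,0,0]],[[0,0,0.8],[0,0,0]],[[0,0,0],[0,0,0]]]'
python3 grasp.py 0 0 165
python3 -m crank '[[[0,0,0],[0,0,0]],[[0,0,0],[0,0,0]],[[0,0,0],[0,0,0]],[[0,0,0],[0,0,0]],[[0,0,0],[0,0,0]],[[0,0,0],[0,0,0]],[[0,0,0],[0,0,0]],[[0,0,0],[0,0,0]]]' 1
python3 - <<'E'
from rig import *
import cv2
c=capture('wrist'); cv2.imwrite('pics/w10.png',c['pixels'][:,:,::-1])
c=capture('side'); cv2.imwrite('pics/s10.png',cv2.resize(c['pixels'][130:280,160:340,::-1],None,fx=4,fy=4,interpolation=2))
E
```

```text
time_s: 17.6
position: [0.4608, -0.0287, 0.2672]
tcp_rot: [[-0.366, -0.87, -0.331], [-0.783, 0.096, 0.614], [-0.502, 0.484, -0.716]]
force: [0.3, 0.1, 1.1]
opening: 1.002
shift cm (tool) [ 0.03 -0.01 -0.02] rotvec [-0.0003  0.0003  0.0011] pos [ 0.4608 -0.0287  0.2672] J [-31.7  31.3  87.9  20.8 100.2  70.3] F [0.3 0.1 1.1] t 17.6
time_s: 18.4
position: [0.4607, -0.0286, 0.2672]
tcp_rot: [[-0.366, -0.87, -0.331], [-0.783, 0.096, 0.614], [-0.502, 0.484, -0.716]]
force: [-0.9, -0.3, -0.4]
opening: 0.351
```

View pics/w10.png

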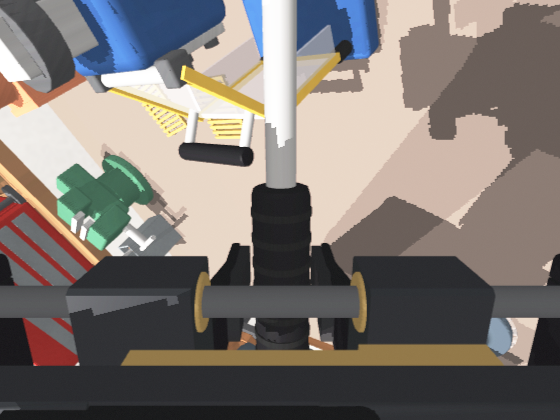

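View pics/s10.png

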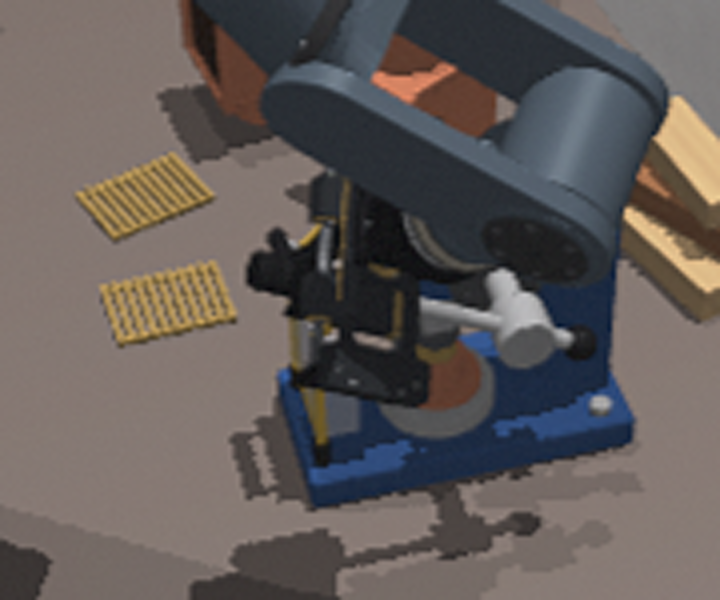

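```bash
python3 -m crank '[[[0,0,0],[0,0,0]],[[0,0,0],[0,0,0]],[[0,0,0],[0,0,0]],[[0.47,-0.09,0.68],[0.041,0,-0.0287]],[[0.47,-0.09,0.68],[0.041,0,-0.0287]],[[0.47,-0.09,0.68],[0.041,0,-0.0287]],[[0.47,-0.09,0.68],[0.041,0,-0.0287]]]'
python3 grasp.py 0 0.2 165
```

```text
time_s: 19.2
position: [0.4506, -0.028, 0.2362]
tcp_rot: [[-0.26, -0.949, -0.179], [-0.796, 0.106, 0.597], [-0.547, 0.297, -0.782]]
force: [-0.9, -3.3, 4.1]
opening: 0.29
shift cm (tool) [ 0.02 -0.02  0.05] rotvec [-0.0034 -0.0005  0.0026] pos [ 0.4506 -0.028   0.2362] J [-34.3  28.3  96.4  23.1  87.3  59.7] F [-0.9 -3.3  4.1] t 19.2
```

```bash
python3 -m crank '[[[0.47,-0.09,0.68],[0.041,0,-0.0287]],[[0.47,-0.09,0.68],[0.041,0,-0.0287]],[[0.47,-0.09,0.68],[0.041,0,-0.0287]],[[0.47,-0.09,0.68],[0.041,0,-0.0287]],[[0.47,-0.09,0.68],[0.041,0,-0.0287]],[[0.47,-0.09,0.68],[0.041,0,-0.0287]],[[0.47,-0.09,0.68],[0.041,0,-0.0287]],[[0.47,-0.09,0.68],[0.041,0,-0.0287]]]'
python3 grasp.py 0 0.6 165
python3 - <<'E'
from rig import *
import cv2
c=capture('wrist'); cv2.imwrite('pics/w11.png',c['pixels'][:,:,::-1])
c=capture('side'); cv2.imwrite('pics/s11.png',cv2.resize(c['pixels'][130:280,160:340,::-1],None,fx=4,fy=4,interpolation=2))
E
```

```text
time_s: 20.0
position: [0.4493, -0.0279, 0.17]
tcp_rot: [[-0.034, -0.989, 0.144], [-0.821, 0.11, 0.56], [-0.57, -0.099, -0.816]]
force: [-4.1, -5.8, 5.3]
opening: 0.289
shift cm (tool) [-0.01 -0.01  0.02] rotvec [-0.004  -0.0015  0.0033] pos [ 0.4493 -0.0279  0.17  ] J [-40.4  27.9 112.4  36.   62.2  30.6] F [-4.1 -5.8  5.3] t 20.0
```

View pics/w11.png

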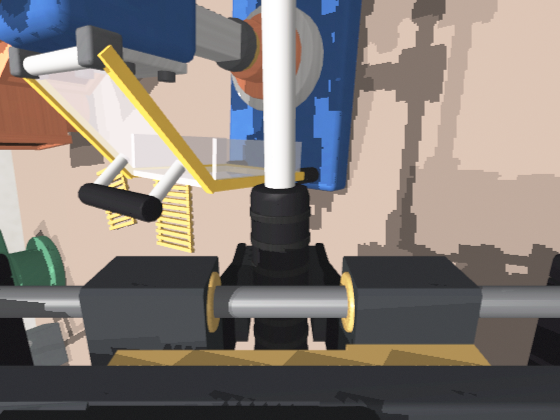

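View pics/s11.png

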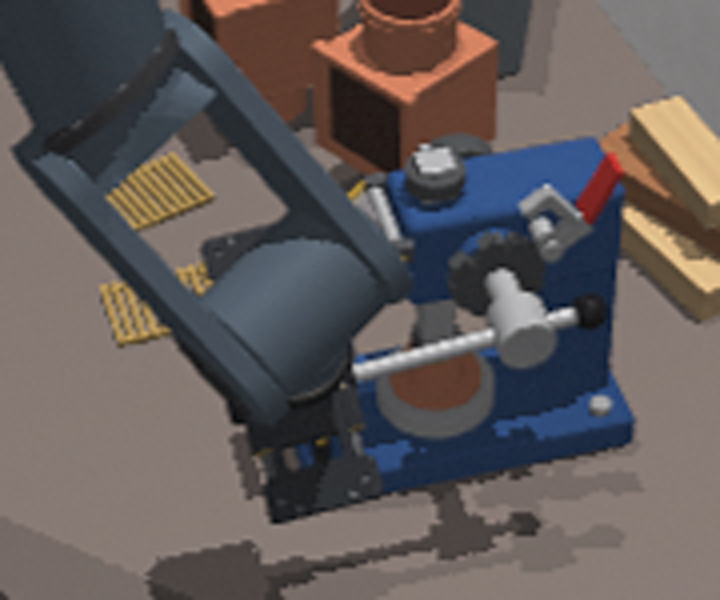

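```bash
python3 -m crank '[[[0.47,-0.09,0.68],[0.041,0,-0.0287]],[[0.47,-0.09,0.68],[0.041,0,-0.0287]],[[0.47,-0.09,0.68],[0.041,0,-0.0287]],[[0.47,-0.09,0.68],[0.041,0,-0.0287]]]'
python3 grasp.py 0 0.8 165
python3 - <<'E'
from rig import *
import cv2
c=capture('wrist'); cv2.imwrite('pics/w12.png',c['pixels'][:,:,::-1])
c=capture('scene'); cv2.imwrite('pics/c12.png',cv2.resize(c['pixels'][110:280,180:360,::-1],None,fx=3.5,fy=3.5,interpolation=2))
E
```

```text
time_s: 20.5
position: [0.4585, -0.0289, 0.1383]
tcp_rot: [[0.077, -0.95, 0.304], [-0.834, 0.106, 0.542], [-0.547, -0.295, -0.784]]
force: [-6.0, -6.8, 10.2]
opening: 0.289
shift cm (tool) [ 0.01 -0.01  0.03] rotvec [-0.0048 -0.0016  0.0036] pos [ 0.4585 -0.0289  0.1383] J [-43.5  31.6 119.3  49.4  52.4   8.2] F [-6.  -6.8 10.2] t 20.5
```

View pics/w12.png

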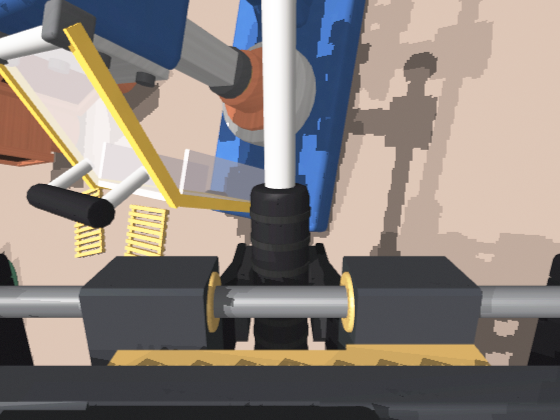

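View pics/c12.png

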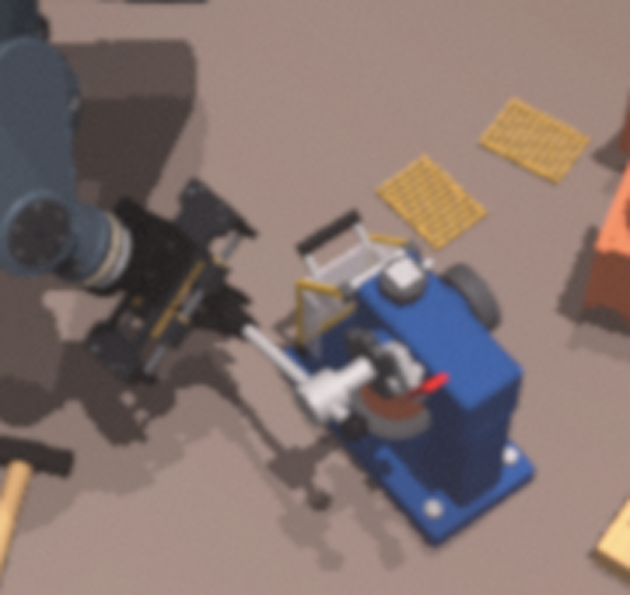

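```bash
python3 -m crank '[[[0.235,-0.045,0.34],[0.0205,0,-0.0143]],[[0.235,-0.045,0.34],[0.0205,0,-0.0143]],[[0.235,-0.045,0.34],[0.0205,0,-0.0143]],[[0.235,-0.045,0.34],[0.0205,0,-0.0143]],[[0.235,-0.045,0.34],[0.0205,0,-0.0143]],[[0.235,-0.045,0.34],[0.0205,0,-0.0143]]]'
python3 grasp.py 0 0.95 165
python3 -m crank '[[[0.235,-0.045,0.34],[0.0205,0,-0.0143]],[[0.235,-0.045,0.34],[0.0205,0,-0.0143]],[[0,0,0],[0,0,0]]]'
python3 grasp.py 0 1.0 165
```

```text
time_s: 21.2
position: [0.4695, -0.0301, 0.1159]
tcp_rot: [[0.155, -0.896, 0.417], [-0.843, 0.1, 0.529], [-0.516, -0.433, -0.739]]
force: [-9.6, -8.4, 9.6]
opening: 0.29
shift cm (tool) [-0.   -0.    0.01] rotvec [-0.0039 -0.0021  0.0021] pos [ 0.4695 -0.0301  0.1159] J [-45.7  36.2 123.5  63.2  48.5 -12.7] F [-9.6 -8.4  9.6] t 21.2
time_s: 21.5
position: [0.4737, -0.0304, 0.1091]
tcp_rot: [[0.179, -0.873, 0.454], [-0.845, 0.1, 0.526], [-0.504, -0.477, -0.72]]
force: [-14.1, -12.4, 16.6]
opening: 0.289
shift cm (tool) [ 0.03 -0.    0.03] rotvec [-0.0045 -0.0011 -0.0001] pos [ 0.4737 -0.0304  0.1091] J [-46.4  38.1 124.7  68.1  48.1 -20.2] F [-14.1 -12.4  16.6] t 21.5
```

```bash
python3 -m crank '[[[0.08,0,0.12],[0.006,0,-0.004]],[[0,0,0],[0,0,0]],[[0,0,0],[0,0,0]]]'
python3 grasp.py 0 1.0 165
python3 -m crank '[[[0.08,0,0.12],[0.006,0,-0.004]],[[0,0,0],[0,0,0]],[[0,0,0],[0,0,0]]]'
python3 grasp.py 0 1.0 165
python3 - <<'E'
from rig import *
import cv2
c=capture('wrist'); cv2.imwrite('pics/w13.png',c['pixels'][:,:,::-1])
c=capture('scene'); cv2.imwrite('pics/c13.png',cv2.resize(c['pixels'][110:280,180:360,::-1],None,fx=3.5,fy=3.5,interpolation=2))
c=capture('side'); cv2.imwrite('pics/s13.png',cv2.resize(c['pixels'][130:280,160:340,::-1],None,fx=4,fy=4,interpolation=2))
E
```

```text
time_s: 21.8
position: [0.4741, -0.0304, 0.1086]
tcp_rot: [[0.183, -0.87, 0.459], [-0.845, 0.099, 0.525], [-0.502, -0.484, -0.717]]
force: [-17.0, -14.1, 19.6]
opening: 0.291
shift cm (tool) [ 0.    0.01 -0.03] rotvec [-0.0103 -0.0014  0.0047] pos [ 0.4741 -0.0304  0.1086] J [-46.5  38.3 124.9  68.8  48.1 -21.3] F [-17.  -14.1  19.6] t 21.8
time_s: 22.1
position: [0.4747, -0.03, 0.1082]
tcp_rot: [[0.188, -0.865, 0.465], [-0.845, 0.099, 0.525], [-0.501, -0.491, -0.713]]
force: [-20.0, -15.7, 27.2]
opening: 0.289
shift cm (tool) [ 0.    0.03 -0.11] rotvec [-0.0175  0.0001  0.0091] pos [ 0.4747 -0.03    0.1082] J [-46.6  38.6 125.1  69.6  48.2 -22.4] F [-20.  -15.7  27.2] t 22.1
```

View pics/w13.png

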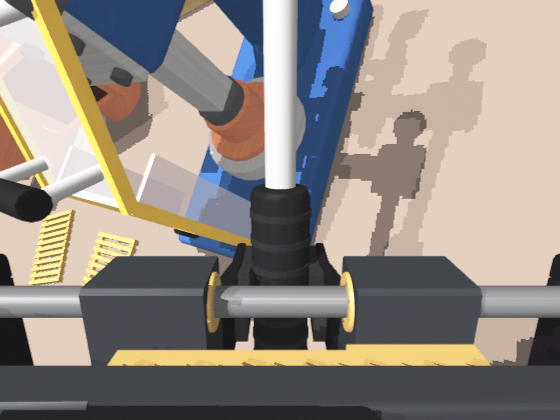

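View pics/s13.png

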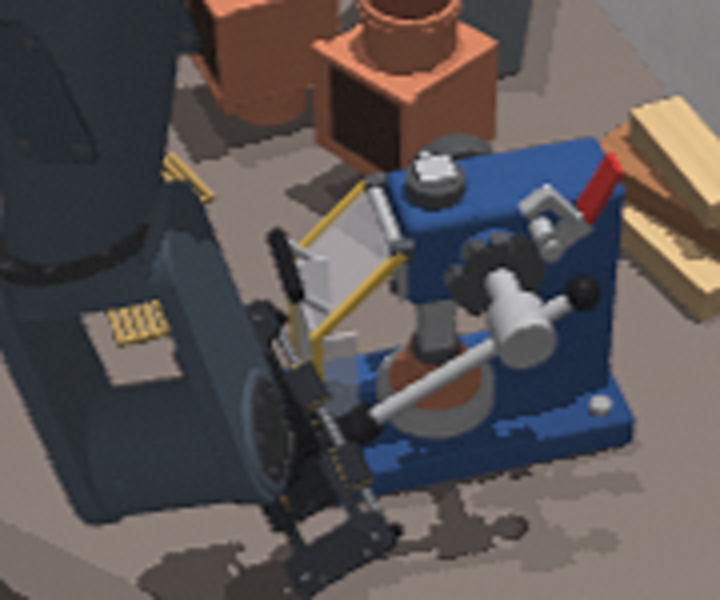

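View pics/c13.png

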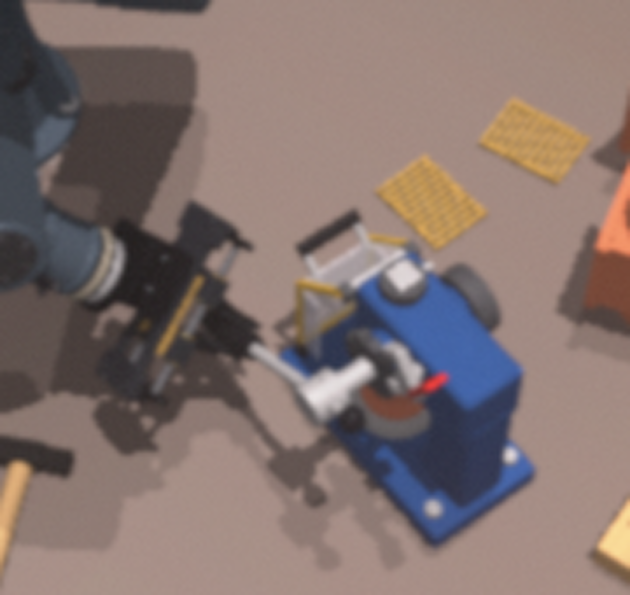

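```bash
python3 -m crank '[[[0,0,0],[0,0,0]],[[0,0,0],[0,0,0]],[[0,0,0],[0,0,0]],[[0,0,0],[0,0,0]],[[0,0,0],[0,0,0]]]'
python3 - <<'E'
from rig import *
s=read_state();print(s['force'],s['moment'],s['qvel'],s['opening'])
print(bot.hand_in())
E
```

```text
time_s: 22.75
position: [0.4747, -0.03, 0.1082]
tcp_rot: [[0.188, -0.865, 0.465], [-0.845, 0.099, 0.525], [-0.501, -0.491, -0.713]]
force: [-20.4, -16.6, 27.3]
opening: 0.291
[-20.43540963 -16.55929678  27.262524  ] [0.12269959 0.76761808 0.63111518] [-0.10381962 -0.03357104  0.0338256   0.00176027  0.08083003 -0.03227474] 0.2907068505303646
the job is handed in; nothing more can be done
None
```

The bush is pressed and the job is handed in at 22.75 s, with the gripper still holding the lever down at its stop.

I did the steps in the order asked:
1. **Guard:** I lowered it slowly by its handle until it met the rubber stops. The push built to about 22 N against the stops.
2. **Catch:** I flipped it back to its stop.
3. **Lever:** I gripped the lever and took it along its arc to about 1.0 rad.

**Last checks:**
- **Lever at its stop:** the wrist force rose from about 16 N to about 38 N over the last few millimetres. The last 2.9 mm of commanded push moved the tool only about 1 mm. The arm then held still for 0.5 s, with the fingers closed on the grip.
- **Guard and catch:** the side and scene views show the guard shut and the catch off.
- **Other things on the bench:** those in the final close-up views (both grilles, the hammer head and the near copper boxes) look unmoved. The spray can, bin and the rest of the bench weren't in those views, but the arm never worked near them.
- **Bush:** I couldn't measure its depth directly. The ram is down on the copper cup and no brass shows above it. That it is home rests on the lever reaching its stop.

No check failed or disagreed.

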